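# Confirm the picks at the packing bench

## Robot

A 6-joint arm with a two-finger parallel gripper is mounted at the origin on the work surface. World frame = base frame: x ahead of the robot, y to its left, z up, the work surface at z = 0. Lengths are in m, angles in degrees, forces in N, time in s.
With the tool pointing down it reaches from about 0.4 to 0.825 m from the base axis. Payload 7 kg.
Tool frame: the origin (TCP) lies at the very end of the fingers, on their centre line; the grasp point (between the pads) lies 19 mm behind it (grasp_offset is the x of the grasp point in the tool frame, in m); x points along the fingers, y is the direction in which the jaws open and shut, and the axes are right-handed (so a half turn about x gives the same grasp; the last joint's range is limited). The gripper opens to 88 mm and grips with 3 to 60 N. Pads are 19 mm wide; open, the fingers measure 130 mm over their backs; the gripper's body (78 mm by 193 mm) begins 47 mm behind the grasp point.
Start: joints at [86.58, 20.546, 0.682, 0, -70.136, -16.507], TCP at [0.23, 0.635, 0.227] pointing down, gripper open.
Joint ranges: [-176.03, 176.03], [-82.01, 121.73], [-58.28, 71.71], [-173.87, 95.51], [-174.79, -0.11], [-173.66, 173.66]. Speed limits (degrees/s): [136.94, 136.94, 172.46, 180, 180, 180].

## Interface

Orientations are given as [roll, pitch, yaw] about the fixed x, y, z axes, in that order (R = Rz(yaw) Ry(pitch) Rx(roll)).
In Python, from plant import get_obs, snapshot, close_job, grasp_offset gives the robot as it stands.
- The arm moves only by the tool carry_out, never from a script. Its argument "series" is a list that holds one entry, the list of rows, each a list of 6 numbers: the shift along the tool's x, y, z in mm, then the turn, a rotation vector about the tool's x, y, z in degrees. A call has 1 to 10 rows; each row is the pose to reach, as a shift and turn from the pose commanded when the call began, along the tool's axes at that moment; what a row does not reach only later rows make up. A row lasts 1/8 s, in which the tool goes at most 62.5 mm and 10.7 degrees, less where a joint would pass 70% of its speed; a pose out of reach is approached as far as the arm can. A call with a gripper value outside its range is refused whole. "hand" is the gripper's target within -1 to 1 (shut at 1, half-way at 0, fully open at -1), set as the call begins (left out, the last holds). The fingers move at their own pace and stop on an object; the grip force is fixed at half the most. Time passes only in rows, so rows that repeat a pose let the fingers close. It gives the time, the measured TCP pose, the force and the opening at its end, in the units of the state.
- get_obs(): the state, without advancing time (a new reading comes with each control period).
- snapshot(name): name is "side" or "top"; returns a dict with "color" (400x640x3 uint8, red, green, blue), "fx", "fy", "cx", "cy" (pixels), "eye" and "attitude" of the camera in the world. Camera axes: x right, y down, z forward; pixel columns grow to the right and rows downward; lengths in m; the calibration is good to about 2 mm. A picture is of the moment at which its call begins. There is no depth.
- close_job(): hands the job in, once; it reports no verdict.
The state is a dict: "clock": time; "joint_pos": joint angles; "qvel": joint speeds; "tau": joint torques, N m; "tool_pos": TCP position; "orientation": TCP orientation; "force": force on the tool from outside, world axes, zero at the start; "moment": the same for the moment, N m; "opening": finger opening in m.
Only numpy, scipy, OpenCV 4.12 (cv2) and the standard library are available. Lean on these libraries where they do the work, as an engineer would, in place of code of your own. Each camera call takes 0.05 s, during which the arm holds its last target.

## Task

Confirm this order's picks in packing order: with a fingertip, lightly press down the key in front of the bin with the tin can, then the key of the bin with the cardboard carton, then the key of the bin with the roll of labels; each key stays down by itself. Leave the empty bin's key up, and do not lift or shift the goods.

Things in the scene. Friction and masses are not known exactly. Their poses are not given: they have to be found in the camera images.
- bin_can: Bin that holds the closed tin can: grey, open, fixed to the bench, 120 x 120 mm, 45 mm high, walls and floor 5 mm; all four bins are alike. Origin: centre of its underside; x axis away from its key. A fixed black post, 50 x 50 mm and 50 mm high, centred 85 mm along -x (its robot side), carries the bin's key.
- key_can_top (a point): Centre of the top face of the key of the bin that holds the closed tin can: a flat round white cap, 32 mm in diameter, 6 mm thick, on a stem with a low collar above the black post. The top face is 70 mm above the bench when the key is up, 60 mm when fully down; the point moves with the key. All four keys are alike.
- key_can (a joint): Travel of the key of the bin with the closed tin can, in m: 0 = up, 0.010 = fully down; it counts as pressed from 0.007. It moves straight down against a steady drag of about 3 N, has no return spring and stays wherever it is left. Fully down, key and collar yield on a rubber buffer by about 3 N per mm and rise again when let go.
- bin_carton: Bin that holds the small cardboard carton: grey, open, fixed to the bench, 120 x 120 mm, 45 mm high, walls and floor 5 mm; all four bins are alike. Origin: centre of its underside; x axis away from its key. A fixed black post, 50 x 50 mm and 50 mm high, centred 85 mm along -x (its robot side), carries the bin's key.
- key_carton_top (a point): Centre of the top face of the key of the bin that holds the small cardboard carton: a flat round white cap, 32 mm in diameter, 6 mm thick, on a stem with a low collar above the black post. The top face is 70 mm above the bench when the key is up, 60 mm when fully down; the point moves with the key. All four keys are alike.
- key_carton (a joint): Travel of the key of the bin with the small cardboard carton, in m: 0 = up, 0.010 = fully down; it counts as pressed from 0.007. It moves straight down against a steady drag of about 3 N, has no return spring and stays wherever it is left. Fully down, key and collar yield on a rubber buffer by about 3 N per mm and rise again when let go.
- bin_roll: Bin that holds the roll of paper labels: grey, open, fixed to the bench, 120 x 120 mm, 45 mm high, walls and floor 5 mm; all four bins are alike. Origin: centre of its underside; x axis away from its key. A fixed black post, 50 x 50 mm and 50 mm high, centred 85 mm along -x (its robot side), carries the bin's key.
- key_roll_top (a point): Centre of the top face of the key of the bin that holds the roll of paper labels: a flat round white cap, 32 mm in diameter, 6 mm thick, on a stem with a low collar above the black post. The top face is 70 mm above the bench when the key is up, 60 mm when fully down; the point moves with the key. All four keys are alike.
- key_roll (a joint): Travel of the key of the bin with the roll of paper labels, in m: 0 = up, 0.010 = fully down; it counts as pressed from 0.007. It moves straight down against a steady drag of about 3 N, has no return spring and stays wherever it is left. Fully down, key and collar yield on a rubber buffer by about 3 N per mm and rise again when let go.
- bin_empty: Bin that holds nothing (the empty bin): grey, open, fixed to the bench, 120 x 120 mm, 45 mm high, walls and floor 5 mm; all four bins are alike. Origin: centre of its underside; x axis away from its key. A fixed black post, 50 x 50 mm and 50 mm high, centred 85 mm along -x (its robot side), carries the bin's key.
- key_empty_top (a point): Centre of the top face of the key of the bin that holds nothing (the empty bin): a flat round white cap, 32 mm in diameter, 6 mm thick, on a stem with a low collar above the black post. The top face is 70 mm above the bench when the key is up, 60 mm when fully down; the point moves with the key. All four keys are alike.
- key_empty (a joint): Travel of the key of the bin with nothing (the empty bin), in m: 0 = up, 0.010 = fully down; it counts as pressed from 0.007. It moves straight down against a steady drag of about 3 N, has no return spring and stays wherever it is left. Fully down, key and collar yield on a rubber buffer by about 3 N per mm and rise again when let go.
- can: Closed tin can, loose, 66 mm in diameter, 80 mm high, standing in its bin; origin at the centre of its underside.
- carton: Closed cardboard carton, loose, 60 x 80 x 55 mm (x, y, z), in its bin; origin at the centre of its underside.
- roll: Roll of white paper labels, loose, lying flat in its bin, 88 mm in diameter, 45 mm high, hole 40 mm; origin at the centre of its underside.
Not all that is in view belongs to the job. Leave any green look-alike of the bin_roll alone. Leave any pink look-alike of the bin_empty alone.

How it is judged (in metres and radians):
On the way, in this order (a step that is already met when the one before it is completed fails the run):
1. the can's key is pressed (at least 7 mm of 10) while the carton's and the roll's keys are still up (value of joint key_can above 0.007 m and value of joint each of key_carton, key_roll, key_empty below 0.002 m), for 0.1 s.
2. then the carton's key is pressed while the roll's key is still up (value of joint each of key_can, key_carton above 0.007 m and value of joint each of key_roll, key_empty below 0.002 m), for 0.1 s.
3. then the roll's key is pressed (value of joint each of key_can, key_carton, key_roll above 0.007 m and value of joint key_empty below 0.002 m), for 0.1 s.
At the end, for the whole second after the job is handed in: The keys of the can, the carton and the roll of labels are each at least 7 mm down, the empty bin's key is less than 2 mm down, and can, carton and roll are at rest within 15 mm of where they started (all of step 3 and distance of each of can, carton, roll from where it was at the start of the episode below 0.015 m and linear speed of each of can, carton, roll below 0.02 m/s); the robot touches nothing.
It fails at once if a key is pressed with more than 20 N (contact force between anything else and key_can above 20 N or contact force between anything else and key_carton above 20 N or contact force between anything else and key_roll above 20 N or contact force between anything else and key_empty above 20 N).
It fails at once if the empty bin's key is pressed 2 mm or more (value of joint key_empty above 0.002 m).
It fails at once if the goods are lifted, carried or shifted by more than 15 mm (distance of any of can, carton, roll from where it was at the start of the episode above 0.015 m).
It also fails if it takes over 48 s, if anything falls off the work surface, if the arm or the gripper's body presses on something with over 40 N, if the wrist force passes 120 N, or if a joint passes its speed limit or range.

## Working session

There is one attempt and no reset: what is moved stays moved. The work goes in short steps, Python scripts to look and compute and a tool call to move; the robot and the scene stay as the last step left them, time stands still between calls to the robot, and variables do not carry over. Pictures are saved under pics/ and viewed, and the job is handed in when it is done.

Besides the shell and the picture viewer there is one more tool, called after ">>>" as name(argument=value, ...) on one line, values as JSON. carry_out: Moves the arm, as the interface text tells. Its arguments: {"type":"object","properties":{"series":{"type":"array","items":{"type":"array","items":{"type":"array","items":{"type":"number"}}}},"hand":{"type":"number"}},"required":["series"]}

```bash
mkdir -p pics
python3 - <<'E'
from plant import *
import cv2,numpy as np
o=get_obs();print(o, grasp_offset)
for n in("side","top"):
    s=snapshot(n);cv2.imwrite(f"pics/{n}0.png",s["color"][:,:,::-1]);print(n,{k:s[k] for k in s if k!="color"})
E
```

```text
{'clock': 0.0, 'joint_pos': array([ 8.65806541e+01,  2.05907289e+01,  6.31984230e-01, -2.02830963e-02,
       -7.01363151e+01, -1.65065090e+01]), 'qvel': array([-0.01549003,  0.05682229,  0.07401818, -0.03312432, -0.09117822,
       -0.07933301]), 'tau': array([-2.18263383e-03, -5.82717276e+01,  2.93053025e+01,  6.99723065e+00,
        6.76953845e-03, -1.62989627e-04]), 'tool_pos': array([0.22990322, 0.63409863, 0.22561656]), 'orientation': array([  95.1660444 ,   89.90304614, -104.76671818]), 'force': array([-0.4963044 , -0.20415718, -0.23592759]), 'moment': array([ 0.0415519 ,  0.04797259, -0.04681413]), 'opening': 0.0877651903215157} -0.0188
side {'fx': 420.261839359629, 'fy': 420.261839359629, 'cx': 313.96391057435915, 'cy': 202.15130108736003, 'eye': array([ 0.21010483, -0.63057419,  0.83613726]), 'attitude': array([-132.22874114,    1.11696887,  -29.46520898])}
top {'fx': 420.0363458779746, 'fy': 420.0363458779746, 'cx': 324.5410795384281, 'cy': 196.86000213238975, 'eye': array([0.47625721, 0.08460879, 1.30512216]), 'attitude': array([-173.53737636,    0.98324758,  -89.46953863])}
```

View pics/side0.png

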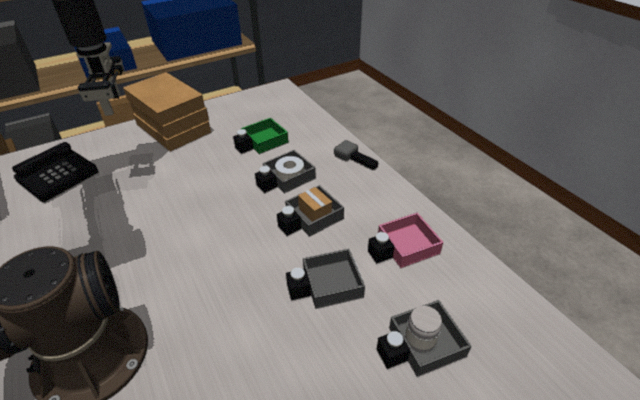

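View pics/top0.png

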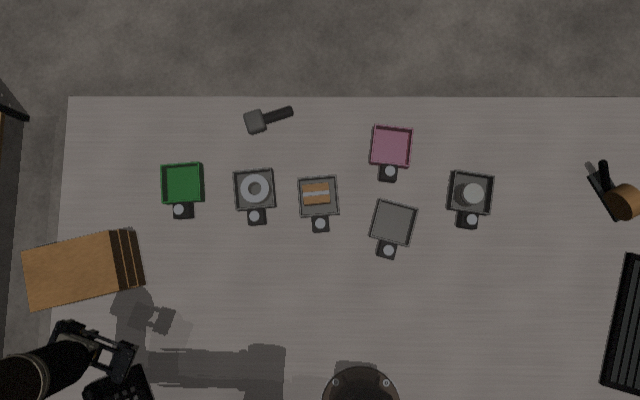

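The side and top views show six keys. Top-view pixels are:
- Green look-alike at (179,210): leave.
- Roll at (254,216).
- Carton at (320,224).
- Grey empty bin at (389,250): leave.
- Pink look-alike at (390,171): leave.
- Can at (472,219).

Next I'll measure the caps in both views and check a close crop.

```bash
cat > h.py <<'E'
import numpy as np,cv2
from scipy.spatial.transform import Rotation as R
def ray(s,u,v):
    d=R.from_euler('xyz',s["attitude"],degrees=True).apply([(u-s["cx"])/s["fx"],(v-s["cy"])/s["fy"],1.]); return d
def onz(s,u,v,z):
    d=ray(s,u,v); return s["eye"]+d*(z-s["eye"][2])/d[2]
def proj(s,p):
    c=R.from_euler('xyz',s["attitude"],degrees=True).inv().apply(np.array(p)-s["eye"]); return c[0]/c[2]*s["fx"]+s["cx"],c[1]/c[2]*s["fy"]+s["cy"]
def cap(s,u,v,r=11):
    u,v=int(round(u)),int(round(v))
    g=s["color"][v-r:v+r+1,u-r:u+r+1].astype(np.uint8);g=cv2.cvtColor(g,cv2.COLOR_RGB2GRAY)
    g=cv2.resize(g,None,fx=8,fy=8,interpolation=cv2.INTER_LINEAR)
    t,m=cv2.threshold(g,0,255,cv2.THRESH_BINARY+cv2.THRESH_OTSU)
    cs,_=cv2.findContours(m,cv2.RETR_EXTERNAL,cv2.CHAIN_APPROX_NONE)
    ctr=(8*r+4,8*r+4)
    c=min(cs,key=lambda c:-cv2.pointPolygonTest(c,ctr,True))
    (x,y),ax,_=cv2.fitEllipse(cv2.convexHull(c))
    return (x+.5)/8-.5+u-r,(y+.5)/8-.5+v-r,np.round(np.array(ax)/8,1),t
E
python3 - <<'E'
from plant import *
from h import *
T=snapshot("top");S=snapshot("side")
t=dict(roll=(254,216),carton=(320,224),empty=(389,250),can=(472,219))
sd=dict(roll=(265,172),carton=(288,212),empty=(297,274),can=(396,339))
for n in t:
    a=cap(T,*t[n],7);p=onz(T,*a[:2],.07);b=cap(S,*sd[n],10)
    print(n,np.round(a[:2],1),a[2:],p.round(4),'side',np.round(b[:2],1),b[2:],onz(S,*b[:2],.07).round(4),np.round(proj(S,p),1))
def cr(s,x0,y0,x1,y1): return cv2.resize(s["color"][y0:y1,x0:x1,::-1],(800,300 if 0 else int(800*(y1-y0)/(x1-x0))),interpolation=cv2.INTER_CUBIC)
cv2.imwrite("pics/c1.png",cr(T,225,150,505,270))
cv2.imwrite("pics/c2.png",cr(S,240,130,480,310+70))if 0 else cv2.imwrite("pics/c2.png",cv2.resize(S["color"][140:380,240:480,::-1],(600,600),interpolation=cv2.INTER_CUBIC))
E
```

```text
roll [253.8 215.6] (array([10.4, 10.8]), 78.0) [0.5588 0.3156 0.07  ] side [259.8 167.1] (array([12.9, 20.1]), 97.0) [0.5496 0.331  0.07  ] [264.7 168.8]
carton [319.8 222.9] (array([10.5, 10.8]), 79.0) [0.5388 0.1203 0.07  ] side [283.  207.7] (array([12.3, 22. ]), 101.0) [0.5301 0.135  0.07  ] [288.4 209.8]
empty [388.1 249.8] (array([10.7, 10.8]), 80.0) [ 0.4623 -0.0795  0.07  ] side [295.2 268.6] (array([17.4, 20.9]), 104.0) [ 0.4626 -0.0651  0.07  ] [298.  272.9]
can [471.6 219. ] (array([10.5, 11. ]), 76.0) [ 0.5541 -0.3235  0.07  ] side [393.8 336.8] (array([14.9, 20.3]), 113.0) [ 0.5527 -0.3179  0.07  ] [396.1 338.7]
```

View pics/c1.png

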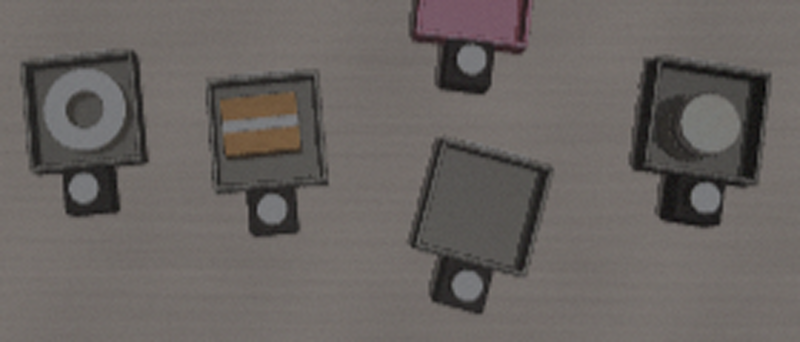

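View pics/c2.png

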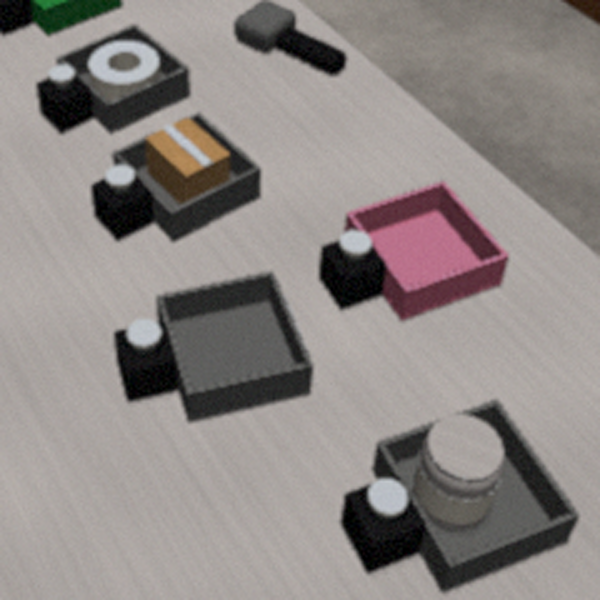

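The crops confirm the choice. The can's key projects to side pixel (396,339), the carton's to (288,210) and the roll's to (265,169), all matching what I see. Next come the tool axes and the approach path: round the base, high up, with the jaws shut.

```bash
cat >> h.py <<'E'
def shift(o,tgt):
    return R.from_euler('xyz',o["orientation"],degrees=True).inv().apply(np.array(tgt)-o["tool_pos"])*1000
E
python3 - <<'E'
from plant import *
from h import *
o=get_obs();M=R.from_euler('xyz',o["orientation"],degrees=True).as_matrix();print(M.round(3))
for p in [(.26,.58,.226),(.35,.46,.226),(.45,.30,.226),(.5,.1,.226),(.53,-.1,.226),(.554,-.3235,.226)]: print(p,shift(o,p).round())
E
```

```text
[[-0.    -0.341 -0.94 ]
 [-0.001 -0.94   0.341]
 [-1.     0.001 -0.   ]]
(0.26, 0.58, 0.226) [  0.  41. -47.]
(0.35, 0.46, 0.226) [   0.  123. -172.]
(0.45, 0.3, 0.226) [   0.  239. -321.]
(0.5, 0.1, 0.226) [   0.  410. -436.]
(0.53, -0.1, 0.226) [   1.  588. -532.]
(0.554, -0.3235, 0.226) [   1.  790. -631.]
```

>>> carry_out(series=[[[0,15,-20,0,0,0],[0,40,-55,0,0,0],[0,68,-95,0,0,0],[0,96,-135,0,0,0],[0,123,-172,0,0,0],[0,153,-211,0,0,0],[0,184,-250,0,0,0],[0,215,-290,0,0,0],[0,239,-321,0,0,0],[0,239,-321,0,0,0]]], hand=1)

```text
clock: 1.45
tool_pos: [0.4512, 0.2975, 0.2267]
orientation: [-158.8, 90.0, 1.1]
force: [0.3, 0.1, -0.4]
opening: 0.0006
```

>>> carry_out(series=[[[0,40,-27,0,0,0],[0,82,-55,0,0,0],[0,125,-84,0,0,0],[0,171,-115,0,0,0],[0,215,-140,0,0,0],[0,260,-164,0,0,0],[0,305,-188,0,0,0],[0,349,-211,0,0,0],[0,349,-211,0,0,0]]])

```text
clock: 2.58
tool_pos: [0.5294, -0.1021, 0.2262]
orientation: [43.3, 90.0, -156.9]
force: [-0.4, 0.4, 0.2]
opening: 0.0003
```

>>> carry_out(series=[[[0,45,-22,0,0,0],[0,95,-46,0,0,0],[0,145,-71,0,0,0],[0,180,-88,0,0,0],[0,202,-99,0,0,0],[0,202,-99,0,0,0],[0,202,-99,0,0,0]]])

```text
clock: 3.45
tool_pos: [0.5541, -0.3222, 0.2265]
orientation: [-26.2, 90.0, 133.9]
force: [-0.7, 0.4, 0.2]
opening: 0.0003
```

Run:
```python
from plant import *
from h import *
o=get_obs();print(o)
print(shift(o,(.5541,-.3235,.10)).round(1))
```

```text
{'clock': 3.45, 'joint_pos': array([-1.27715374e+01,  1.73845934e+01, -3.91283445e+00, -1.14814076e-02,
       -6.87188466e+01,  8.28811416e+01]), 'qvel': array([ 0.43223613, -0.47997125, -0.12886255,  0.09675412,  0.0484714 ,
        0.21152946]), 'tau': array([-6.72108047e-01, -5.31366920e+01,  2.92181575e+01,  6.86073437e+00,
        8.81400215e-02,  6.77406904e-03]), 'tool_pos': array([ 0.55405177, -0.32218133,  0.22645867]), 'orientation': array([-26.19773483,  89.98052431, 133.90770077]), 'force': array([-0.67786712,  0.42531836,  0.23772079]), 'moment': array([ 0.00346251, -0.02702943, -0.06920354]), 'opening': 0.0003416205928356053}
[126.5   1.2  -0.5]
```

>>> carry_out(series=[[[35,1,0,0,0,0],[75,1,0,0,0,0],[110,1,0,0,0,0],[130,1,0,0,0,0],[138,1,0,0,0,0],[138,1,0,0,0,0],[138,1,0,0,0,0]]])

```text
clock: 4.32
tool_pos: [0.5545, -0.3241, 0.0899]
orientation: [179.3, 89.9, -20.6]
force: [-0.2, 0.1, 0.2]
opening: 0.0005
```

Run:
```python
from plant import *
from h import *
o=get_obs();print(o["tool_pos"],o["force"])
S=snapshot("side");T=snapshot("top")
a=cv2.resize(S["color"][290:380,340:470,::-1],(780,540),interpolation=cv2.INTER_CUBIC)
for p in [o["tool_pos"]]: print(proj(S,p),proj(T,p))
cv2.imwrite("pics/d1.png",a)
```

```text
[ 0.55449806 -0.32409351  0.08986673] [-0.15332994  0.11561678  0.15521927]
(np.float64(397.5577928416367), np.float64(333.53042275078417)) (np.float64(474.0344407687421), np.float64(218.4018121712258))
```

View pics/d1.png

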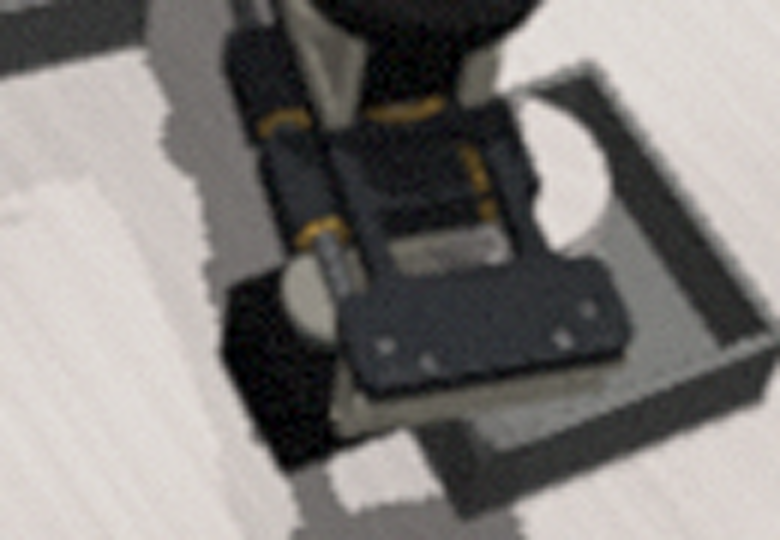

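The tool appears offset to the right of the key in this crop: the fingertip plate is around (490,330), the cap at (310,290). I'll look at the full views before pressing.

Run:
```python
from plant import *
from h import *
S=snapshot("side");T=snapshot("top")
cv2.imwrite("pics/e1.png",cv2.resize(S["color"][150:400,280:540,::-1],(780,750))[:600] if 0 else cv2.resize(S["color"][150:390,280:540,::-1],(650,600),interpolation=cv2.INTER_CUBIC))
cv2.imwrite("pics/e2.png",cv2.resize(T["color"][130:300,360:580,::-1],(770,595),interpolation=cv2.INTER_CUBIC))
```

```text
(no output)
```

View pics/e1.png

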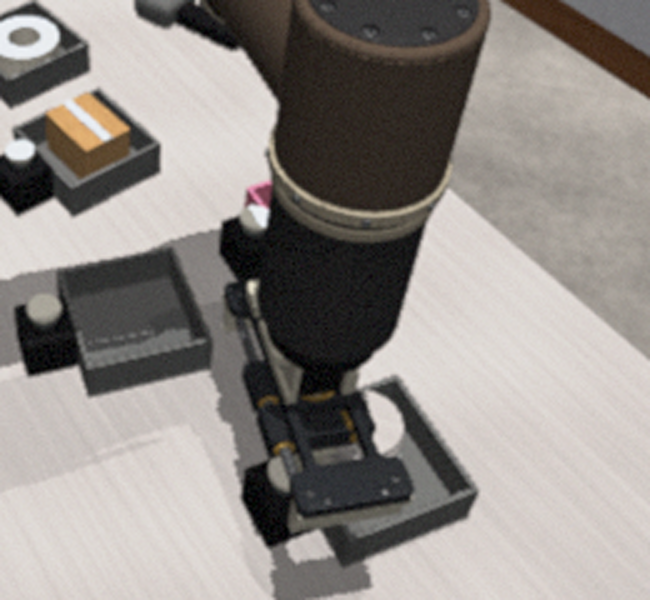

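View pics/e2.png

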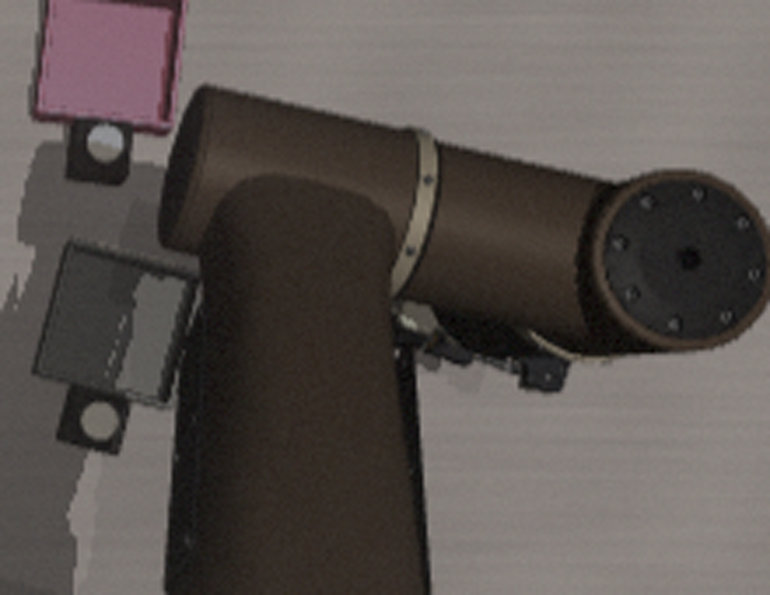

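Run:
```python
from plant import *
from h import *
o=get_obs();S=snapshot("side")
M=R.from_euler('xyz',o["orientation"],degrees=True).as_matrix()
img=cv2.resize(S["color"][250:390,320:500,::-1],(720,560),interpolation=cv2.INTER_CUBIC)
def d(p,c):
    u,v=proj(S,o["tool_pos"]+M@np.array(p)); return (int((u-320+.5)*4),int((v-250+.5)*4))
for x,w,h,c in [(0,21,9.5,(0,255,0)),(-.066e3,96.5,39,(0,0,255))]:
    P=[d(np.array([x,sy*w,sz*h])/1000,c) for sy,sz in((1,1),(1,-1),(-1,-1),(-1,1))]
    cv2.polylines(img,[np.array(P)],True,c,1)
t=np.array([.5541,-.3235,.07])
C=[]
for a in np.linspace(0,6.28,30):
    u,v=proj(S,t+.016*np.array([np.cos(a),np.sin(a),0]));C.append((int((u-320+.5)*4),int((v-250+.5)*4)))
cv2.polylines(img,[np.array(C)],True,(255,0,255),1)
cv2.imwrite("pics/f1.png",img)
```

```text
(no output)
```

View pics/f1.png

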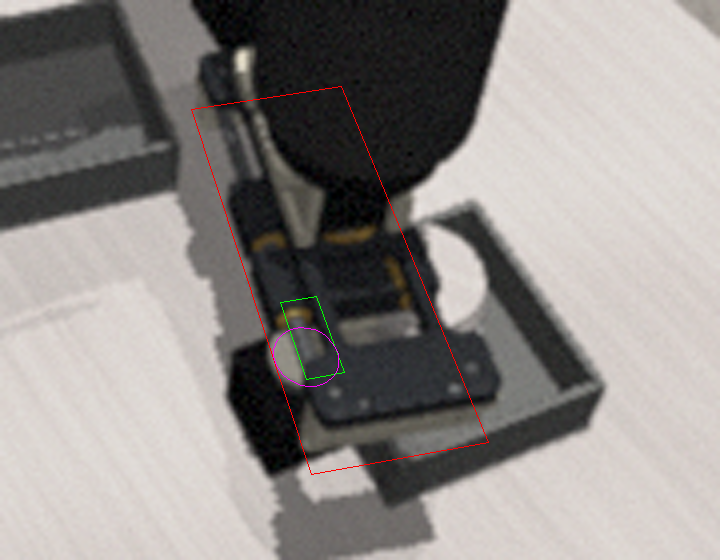

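This overlay settles it. The plate is the gripper's own wide linkage, about 66 mm above the tip (red outline). The fingertip outline (green) sits over the cap (magenta, about (305,357)). I'll press slowly.

>>> carry_out(series=[[[8,0,0,0,0,0],[14,0,0,0,0,0],[16,0,0,0,0,0],[18,0,0,0,0,0],[19,0,0,0,0,0],[20,0,0,0,0,0],[21,0,0,0,0,0],[22,0,0,0,0,0],[23,0,0,0,0,0],[24,0,0,0,0,0]]])

```text
clock: 5.82
tool_pos: [0.5537, -0.3242, 0.0645]
orientation: [138.7, 90.0, -61.3]
force: [-1.1, 1.1, 2.9]
opening: 0.0006
```

>>> carry_out(series=[[[1,0,0,0,0,0],[2,0,0,0,0,0],[3,0,0,0,0,0],[4,0,0,0,0,0],[4,0,0,0,0,0],[4,0,0,0,0,0]]])

```text
clock: 6.58
tool_pos: [0.5537, -0.3242, 0.0605]
orientation: [8.1, 90.0, 168.1]
force: [-0.8, -0.9, 3.6]
opening: 0.0005
```

>>> carry_out(series=[[[0.5,0,0,0,0,0],[1,0,0,0,0,0],[1.5,0,0,0,0,0],[1.5,0,0,0,0,0]]])

```text
clock: 7.08
tool_pos: [0.5537, -0.3242, 0.0592]
orientation: [129.7, 90.0, -70.2]
force: [-2.5, 0.5, 4.9]
opening: 0.0005
```

The force rises past the drag at z=0.059, so the key is at its buffer. Lift now, then check.

>>> carry_out(series=[[[-5,0,0,0,0,0],[-30,0,0,0,0,0],[-65,0,0,0,0,0],[-90,0,0,0,0,0],[-100,0,0,0,0,0],[-100,0,0,0,0,0]]])

```text
clock: 7.82
tool_pos: [0.5539, -0.324, 0.1591]
orientation: [-154.6, 89.9, 5.5]
force: [0.1, 0.5, 0.1]
opening: 0.0001
```

Run:
```python
from plant import *
from h import *
o=get_obs();S=snapshot("side")
print(o["tool_pos"],o["force"],shift(o,(.5388,.1203,.16)).round(1))
cv2.imwrite("pics/g1.png",cv2.resize(S["color"][280:390,330:480,::-1],(750,550),interpolation=cv2.INTER_CUBIC))
```

```text
[ 0.55391046 -0.32402429  0.15912914] [0.06509524 0.45809786 0.09848026] [  -0.8 -412.6  165.7]
```

View pics/g1.png

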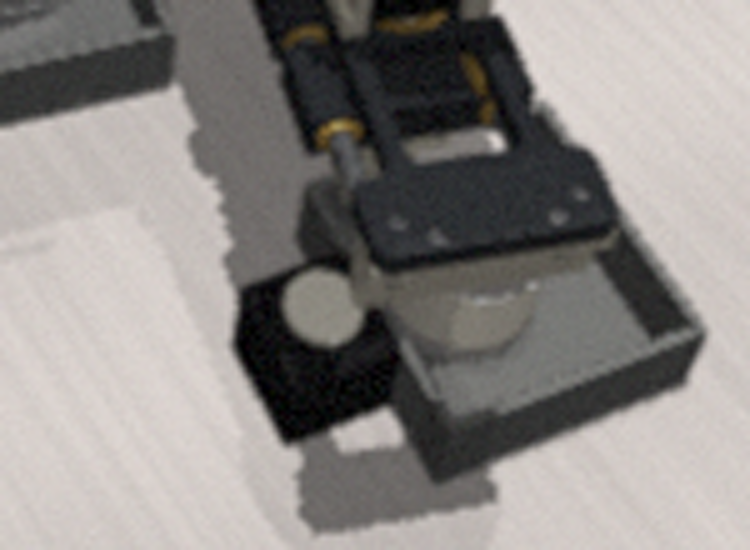

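The can's cap is now at about (395,341), roughly 3 px lower and sitting close to the post, so it is down. Next is the carton key.

>>> carry_out(series=[[[0,-40,16,0,0,0],[0,-92,37,0,0,0],[0,-145,58,0,0,0],[0,-198,80,0,0,0],[0,-250,100,0,0,0],[0,-303,122,0,0,0],[0,-355,143,0,0,0],[0,-395,159,0,0,0],[0,-412,166,0,0,0],[0,-412,166,0,0,0]]])

```text
clock: 9.12
tool_pos: [0.5375, 0.1204, 0.158]
orientation: [47.5, 89.9, -152.3]
force: [-1.0, -0.4, -0.1]
opening: 0.0001
```

Run:
```python
from plant import *
from h import *
o=get_obs()
print(o["tool_pos"],shift(o,(.5388,.1203,.075)).round(1))
```

```text
[0.53752791 0.12040825 0.15796702] [83.  -0.4 -1.3]
```

>>> carry_out(series=[[[30,0,-1,0,0,0],[60,0,-1,0,0,0],[78,0,-1,0,0,0],[84,0,-1,0,0,0],[86,0,-1,0,0,0],[88,0,-1,0,0,0],[90,0,-1,0,0,0],[92,0,-1,0,0,0],[93,0,-1,0,0,0],[94,0,-1,0,0,0]]])

```text
clock: 10.38
tool_pos: [0.5394, 0.1196, 0.0654]
orientation: [-144.6, 89.9, 15.4]
force: [1.2, -2.0, 3.7]
opening: 0.0004
```

>>> carry_out(series=[[[1,0,0,0,0,0],[2,0,0,0,0,0],[3,0,0,0,0,0],[4,0,0,0,0,0],[5,0,0,0,0,0],[6,0,0,0,0,0],[6,0,0,0,0,0],[6,0,0,0,0,0]]])

```text
clock: 11.38
tool_pos: [0.5393, 0.1196, 0.0593]
orientation: [-139.2, 90.0, 20.8]
force: [1.9, -0.6, 5.0]
opening: 0.0003
```

>>> carry_out(series=[[[-5,0,0,0,0,0],[-30,0,0,0,0,0],[-65,0,0,0,0,0],[-90,0,0,0,0,0],[-100,0,0,0,0,0],[-100,0,0,0,0,0]]])

```text
clock: 12.12
tool_pos: [0.5386, 0.1194, 0.1589]
orientation: [-18.9, 90.0, 141.1]
force: [-0.7, 0.6, -0.0]
opening: 0.0004
```

Run:
```python
from plant import *
from h import *
o=get_obs();S=snapshot("side")
print(o["tool_pos"],o["force"],shift(o,(.5588,.3156,.16)).round(1))
cv2.imwrite("pics/g2.png",cv2.resize(S["color"][140:250,230:380,::-1],(750,550),interpolation=cv2.INTER_CUBIC))
```

```text
[0.53855071 0.11943785 0.15886361] [-0.71707815  0.64505215 -0.0309456 ] [  -1.1 -191.3   47.9]
```

View pics/g2.png

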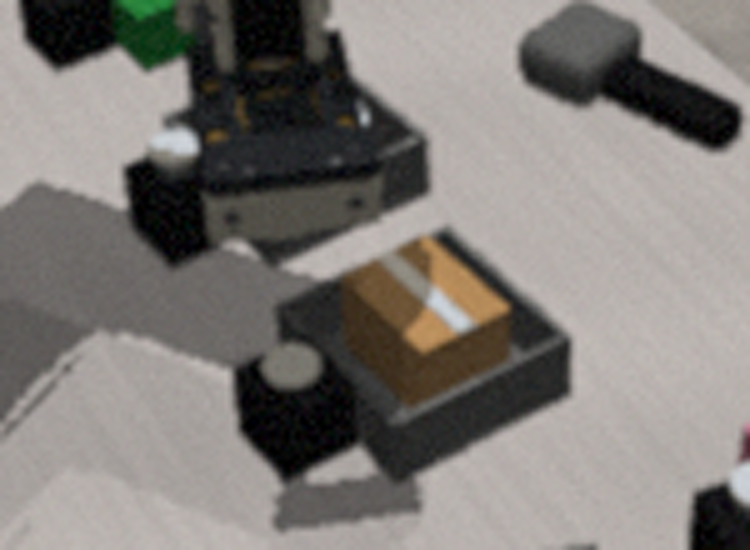

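The carton's cap at crop (290,367), pixel (288,213), is low on its post and the carton hasn't moved. The roll's cap at (172,150) is still up. Next is the roll key.

>>> carry_out(series=[[[0,-40,10,0,0,0],[0,-90,23,0,0,0],[0,-140,35,0,0,0],[0,-175,44,0,0,0],[0,-191,48,0,0,0],[0,-191,48,0,0,0],[0,-191,48,0,0,0]]])

```text
clock: 13.05
tool_pos: [0.5585, 0.3142, 0.1584]
orientation: [58.4, 89.9, -141.5]
force: [-0.6, 0.4, 0.2]
opening: 0.0002
```

Run:
```python
from plant import *
from h import *
o=get_obs()
print(o["tool_pos"],shift(o,(.5588,.3156,.075)).round(1))
```

```text
[0.55854434 0.31421454 0.15840783] [83.4 -1.5  0.2]
```

>>> carry_out(series=[[[30,-1,0,0,0,0],[60,-1,0,0,0,0],[78,-1,0,0,0,0],[84,-1,0,0,0,0],[86,-1,0,0,0,0],[88,-1,0,0,0,0],[90,-1,0,0,0,0],[92,-1,0,0,0,0],[93,-1,0,0,0,0],[94,-1,0,0,0,0]]])

```text
clock: 14.3
tool_pos: [0.5597, 0.3167, 0.0654]
orientation: [-123.5, 89.9, 36.5]
force: [1.5, 2.0, 2.7]
opening: 0.0006
```

>>> carry_out(series=[[[1,0,0,0,0,0],[2,0,0,0,0,0],[3,0,0,0,0,0],[4,0,0,0,0,0],[5,0,0,0,0,0],[6,0,0,0,0,0],[6,0,0,0,0,0],[6,0,0,0,0,0]]])

```text
clock: 15.3
tool_pos: [0.5595, 0.3165, 0.0593]
orientation: [-125.5, 90.0, 34.6]
force: [1.0, 1.5, 4.6]
opening: 0.0005
```

>>> carry_out(series=[[[-5,0,0,0,0,0],[-30,0,0,0,0,0],[-65,0,0,0,0,0],[-110,0,0,0,0,0],[-150,0,0,0,0,0],[-160,10,30,0,0,0],[-160,20,60,0,0,0],[-160,30,90,0,0,0],[-160,40,100,0,0,0],[-160,40,100,0,0,0]]])

```text
clock: 16.55
tool_pos: [0.4508, 0.312, 0.219]
orientation: [58.8, 89.9, -141.1]
force: [0.6, 0.6, 0.3]
opening: 0.0006
```

Run:
```python
from plant import *
from h import *
o=get_obs();S=snapshot("side");T=snapshot("top")
print(o["clock"],o["tool_pos"],o["force"],o["qvel"].round(2))
cv2.imwrite("pics/h1.png",cv2.resize(S["color"][140:380,240:480,::-1],(600,600),interpolation=cv2.INTER_CUBIC))
cv2.imwrite("pics/h2.png",cv2.resize(T["color"][110:310,150:510,::-1],(792,440),interpolation=cv2.INTER_CUBIC))
```

```text
16.55 [0.45075594 0.31196515 0.21903705] [0.58203079 0.62483139 0.34418859] [-0.94  1.43  1.75  0.44  0.28  0.29]
```

View pics/h1.png

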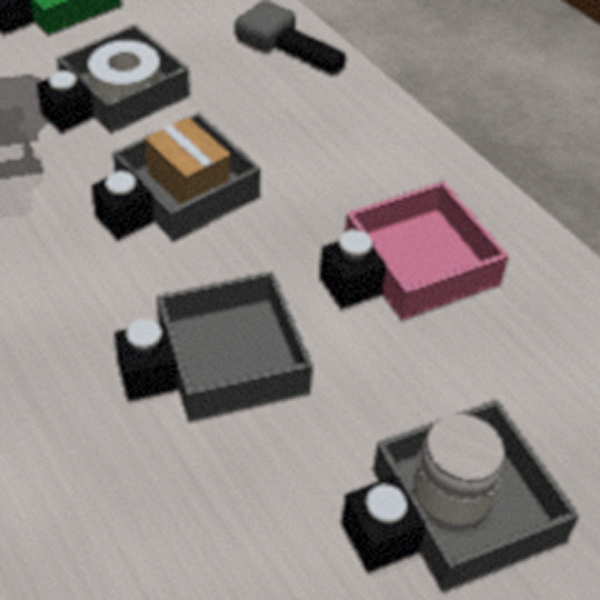

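View pics/h2.png

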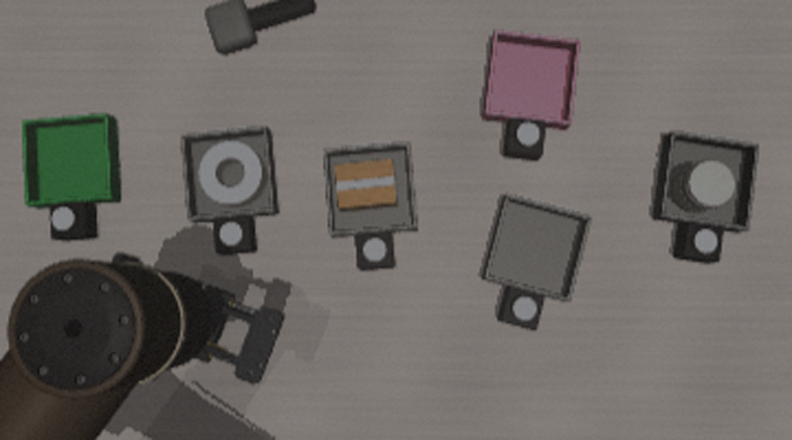

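The roll, carton and can caps are now lower in the side crop: (62,79), (120,182) and (386,503), against (61,74), (120,176) and (387,496) before. The empty bin's cap is unchanged at (143,334), the goods haven't moved and the arm is clear. Handing in.

```bash
python3 -c "
from plant import *
print(close_job())"
```

```text
the job is handed in; nothing more can be done
None
```

I pressed the keys of the can, the carton and the roll in that order with the shut fingertips, backed the arm off and handed the job in at about 16.6 s. The hand-in gave no verdict.

- **Presses:** each went to about z = 0.059 m. The last wrist force readings were 4.6–5.0 N, just above the drag, so each key had reached its buffer and stayed well under 20 N.
- **Final pictures:** all three caps sit about 2–3 px (raw image) lower on their posts. The empty bin's cap is unchanged, and the can, carton and roll look unmoved by eye; I did not measure their shift.
- **Checks that disagreed:** the automatic cap fit in the side view was up to about 18 mm off because the bright bench got into the mask. I used the top-view positions instead, and they matched the side view by eye. At the first key the gripper also looked offset in the picture; the overlay showed this was its wide linkage, well above the tip.

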